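Deal the cold blocks round the delivery pans

ROBOT

A 6-joint arm with a two-finger parallel gripper is mounted at the origin on the work surface. World frame = base frame: x ahead of the robot, y to its left, z up, the work surface at z = 0. Lengths are in m, angles in rad, forces in N, time in s.
With the tool pointing down it reaches from about 0.325 to 0.775 m from the base axis. Payload 5.5 kg.
Tool frame: the origin (TCP) lies midway between the tips of the shut fingers; the grasp point (between the pads) lies 19 mm behind it; z points along the fingers, y is the line along which they close (so a half turn about z gives the same grasp; the last joint's range is limited). The gripper opens to 88 mm and grips with 3 to 60 N. Pads are 20 mm wide; open, the fingers measure 115 mm over their backs; the gripper's body (75 mm by 178 mm) begins 61 mm behind the grasp point.
Start: joints at [1.217, 0.091, 1.231, -0, 1.82, -0.057], TCP at [0.175, 0.574, 0.223] pointing down, gripper open.
Joint ranges: [-2.87, 2.87], [-0.86, 2.18], [0.17, 2.46], [-1.51, 4.65], [0.06, 2.69], [-2.65, 2.65]. Speed limits (rad/s): [2.57, 2.57, 3.01, 3.14, 3.14, 3.14].

INTERFACE

Orientations are given as a unit quaternion [w, x, y, z].
In Python, from rig import * gives the robot as it stands. The module is installed in compiled form; this text tells all that it offers.
- The arm moves only by the shell command python3 -m inch 'ROWS' [FORCE]. ROWS is JSON, a list of rows, each an object with "travel": the shift along the tool's x, y, z in m, a list of three; "angular": the turn, a rotation vector about the tool's x, y, z in rad, a list of three; "fingers": the finger opening in m, from 0 to 0.0878. A call has 1 to 20 rows; each row is the pose to reach, as a shift and turn from the pose commanded when the call began, along the tool's axes at that moment; what a row does not reach only later rows make up. A row lasts 1/8 s, in which the tool goes at most 62.5 mm and 10.7 degrees, less where a joint would pass 70% of its speed; a pose out of reach is approached as far as the arm can. A call with a gripper value outside its range is refused whole. The fingers move at their own pace and stop on an object; FORCE is the grip in N (left out, the last holds). Time passes only in rows, so rows that repeat a pose let the fingers close. It gives the time, the measured TCP pose, the force, the opening and the grip force at its end, in the units of the state.
- sense(): the state, without advancing time (a new reading comes with each control period).
- camera(name): name is "scene" or "side" or "wrist"; returns a dict with "pixels" (400x640x3 uint8, red, green, blue), "depth" (400x640 float32, m along the optical axis (not along the pixel's ray), 0 where there is no reading), "fx", "fy", "cx", "cy" (pixels), "R" (3x3) and "t" (3): a world point X has camera coordinates R X + t. Camera axes: x right, y down, z forward; pixel columns grow to the right and rows downward; lengths in m; the calibration is good to about 2 mm. A picture is of the moment at which its call begins.
- finish_job(): hands the job in; it is judged then, once.
Trained networks look in the newest picture that a camera, given by its name, has taken for a name from the list of things; names that differ only in an ending like _2 or _b are one class to them, and where a whole thing is asked for, a point or a joint stands for the part that bears it (a point fixed in the world has none). Each returns a list of dicts, best first, with "p" (0 to 1); they miss things now and then, are a little off and sometimes report something else, mostly with a low value. They report only what shows in the picture. A call takes as long as a camera call. They do not tell look-alikes from the thing itself.
- find_in(camera, query): "xy" ([column, row] as shares, 0 to 1, of the picture: columns of its width, rows of its height, amid what is visible of it).
- masks_of(camera, query): "region" (400x640 bool, what is visible of it) and "xy" ([column, row] as shares, 0 to 1, of the picture: columns of its width, rows of its height, amid what is visible of it).
The state is a dict: "clock": time; "joint_pos": joint angles; "qd": joint speeds; "joint_torque": joint torques, N m; "position": TCP position; "tool_rot": TCP orientation; "contact_force": force on the tool from outside, world axes, zero at the start; "ft_torque": the same for the moment, N m; "width": finger opening in m; "finger_force": force on a finger pad.
Only numpy, scipy, OpenCV 4.12 (cv2) and the standard library are available. Lean on these libraries where they do the work, as an engineer would, in place of code of your own. Each camera call takes 0.05 s, during which the arm holds its last target. There are 200 camera calls.

TASK

Two cold blocks go into each of the three delivery pans, dealt one at a time in the order yellow, green, red; yellow and green have had their first, so red is next. Carry on the dealing with the four blocks in the tilted rack (red, yellow, green, red), standing each one upright on the drain shelf inside its pan, set down without dropping it or pressing it down hard. Leave the two blocks already dealt and the bottles, jar and spatula where they are.

Things in the scene. Friction and masses are not known exactly. Their poses are not given: they have to be found in the camera images.
- rack: Fixed steel rack; origin on the table under its middle. Its floor slopes up along its +x by 0.5 rad; four blocks stand square to it, so lean 0.5 rad towards its -x (the robot), 66 mm pitch, 36 mm free between blocks, tops in one sloping plane. Dividers stand 60 mm up from the sloping floor: grip a block across its thickness in its upper half, pull it out along its own z.
- block_1_centre (a point): Waiting in the rack, slot 1 of 4 counted from the low end (nearest the robot): blue cold block, rigid, 30 mm thick (own x) by 75 mm wide (own y) by 120 mm tall (own z), about 0.28 kg. The point is its centre, 60 mm from each end of z, with the block's axes.
- block_2_centre (a point): Waiting in the rack, slot 2 of 4 counted from the low end (nearest the robot): blue cold block, rigid, 30 mm thick (own x) by 75 mm wide (own y) by 120 mm tall (own z), about 0.28 kg. The point is its centre, 60 mm from each end of z, with the block's axes.
- block_3_centre (a point): Waiting in the rack, slot 3 of 4 counted from the low end (nearest the robot): blue cold block, rigid, 30 mm thick (own x) by 75 mm wide (own y) by 120 mm tall (own z), about 0.28 kg. The point is its centre, 60 mm from each end of z, with the block's axes.
- block_4_centre (a point): Waiting in the rack, slot 4 of 4 counted from the low end (nearest the robot): blue cold block, rigid, 30 mm thick (own x) by 75 mm wide (own y) by 120 mm tall (own z), about 0.28 kg. The point is its centre, 60 mm from each end of z, with the block's axes.
- block_y_centre (a point): Already dealt: stands upright in the yellow pan near one end of it: blue cold block, rigid, 30 mm thick (own x) by 75 mm wide (own y) by 120 mm tall (own z), about 0.28 kg. The point is its centre, 60 mm from each end of z, with the block's axes.
- block_g_centre (a point): Already dealt: stands upright in the green pan near one end of it: blue cold block, rigid, 30 mm thick (own x) by 75 mm wide (own y) by 120 mm tall (own z), about 0.28 kg. The point is its centre, 60 mm from each end of z, with the block's axes.
- pan_yellow: Fixed clear pan, yellow rim, 176 mm (x) by 108 (y), rim 196 by 128, 65 mm high, walls 3. Origin: centre of underside, z up. Blocks stand on a flat white drain shelf, sprung (gives 1 mm per 3 N); its top is 16 to 44 mm above the underside, different in each pan, not given: feel for it. Two blocks fit, thickness along x, e.g. 42 mm either side of the middle; 13 mm spare each side across y.
- pan_green: Fixed clear pan, green rim, 176 mm (x) by 108 (y), rim 196 by 128, 65 mm high, walls 3. Origin: centre of underside, z up. Blocks stand on a flat white drain shelf, sprung (gives 1 mm per 3 N); its top is 16 to 44 mm above the underside, different in each pan, not given: feel for it. Two blocks fit, thickness along x, e.g. 42 mm either side of the middle; 13 mm spare each side across y.
- pan_red: Fixed clear pan, red rim, 176 mm (x) by 108 (y), rim 196 by 128, 65 mm high, walls 3. Origin: centre of underside, z up. Blocks stand on a flat white drain shelf, sprung (gives 1 mm per 3 N); its top is 16 to 44 mm above the underside, different in each pan, not given: feel for it. Two blocks fit, thickness along x, e.g. 42 mm either side of the middle; 13 mm spare each side across y.
- milk_a: Bystander: milk bottle, 62 mm diameter, 145 mm tall, origin at its foot.
- honey_jar: Bystander: jar, 68 mm diameter, 90 mm tall, origin at its foot.
- spatula: Bystander: spatula lying flat on the counter, origin on its underside.
- milk_b: Bystander: milk bottle, 62 mm diameter, 145 mm tall, origin at its foot.
- milk_c: Bystander: milk bottle, 62 mm diameter, 145 mm tall, origin at its foot.
- milk_d: Bystander: milk bottle, 62 mm diameter, 145 mm tall, origin at its foot.
Mind the look-alikes: they are no part of the job. What is shaped like the part that bears block_1_centre but pink or turquoise is not meant.

How it is judged:
On the way, in this order (a step that is already met when the one before it is completed fails the run):
1. the red pan holds its first block, upright and released (((horizontal distance between block_1_centre and pan_red below 0.073 m and height (world z) of block_1_centre below 0.109 m and angle between block_1_centre's own z axis and vertical below 0.15 rad and contact force between the fingers and block_1 below 0.05 N) or (horizontal distance between block_2_centre and pan_red below 0.073 m and height (world z) of block_2_centre below 0.109 m and angle between block_2_centre's own z axis and vertical below 0.15 rad and contact force between the fingers and block_2 below 0.05 N) or (horizontal distance between block_3_centre and pan_red below 0.073 m and height (world z) of block_3_centre below 0.109 m and angle between block_3_centre's own z axis and vertical below 0.15 rad and contact force between the fingers and block_3 below 0.05 N) or (horizontal distance between block_4_centre and pan_red below 0.073 m and height (world z) of block_4_centre below 0.109 m and angle between block_4_centre's own z axis and vertical below 0.15 rad and contact force between the fingers and block_4 below 0.05 N))), for 0.2 s.
2. then the yellow pan holds a second block, upright and released (((horizontal distance between block_1_centre and pan_yellow below 0.073 m and height (world z) of block_1_centre below 0.109 m and angle between block_1_centre's own z axis and vertical below 0.15 rad and contact force between the fingers and block_1 below 0.05 N) or (horizontal distance between block_2_centre and pan_yellow below 0.073 m and height (world z) of block_2_centre below 0.109 m and angle between block_2_centre's own z axis and vertical below 0.15 rad and contact force between the fingers and block_2 below 0.05 N) or (horizontal distance between block_3_centre and pan_yellow below 0.073 m and height (world z) of block_3_centre below 0.109 m and angle between block_3_centre's own z axis and vertical below 0.15 rad and contact force between the fingers and block_3 below 0.05 N) or (horizontal distance between block_4_centre and pan_yellow below 0.073 m and height (world z) of block_4_centre below 0.109 m and angle between block_4_centre's own z axis and vertical below 0.15 rad and contact force between the fingers and block_4 below 0.05 N))), for 0.2 s.
3. then the green pan holds a second block, upright and released (((horizontal distance between block_1_centre and pan_green below 0.073 m and height (world z) of block_1_centre below 0.109 m and angle between block_1_centre's own z axis and vertical below 0.15 rad and contact force between the fingers and block_1 below 0.05 N) or (horizontal distance between block_2_centre and pan_green below 0.073 m and height (world z) of block_2_centre below 0.109 m and angle between block_2_centre's own z axis and vertical below 0.15 rad and contact force between the fingers and block_2 below 0.05 N) or (horizontal distance between block_3_centre and pan_green below 0.073 m and height (world z) of block_3_centre below 0.109 m and angle between block_3_centre's own z axis and vertical below 0.15 rad and contact force between the fingers and block_3 below 0.05 N) or (horizontal distance between block_4_centre and pan_green below 0.073 m and height (world z) of block_4_centre below 0.109 m and angle between block_4_centre's own z axis and vertical below 0.15 rad and contact force between the fingers and block_4 below 0.05 N))), for 0.2 s.
4. then the red pan holds a second block, upright and released ((((horizontal distance between block_1_centre and pan_red below 0.073 m and height (world z) of block_1_centre below 0.109 m and angle between block_1_centre's own z axis and vertical below 0.15 rad and contact force between the fingers and block_1 below 0.05 N) and (horizontal distance between block_2_centre and pan_red below 0.073 m and height (world z) of block_2_centre below 0.109 m and angle between block_2_centre's own z axis and vertical below 0.15 rad and contact force between the fingers and block_2 below 0.05 N)) or ((horizontal distance between block_1_centre and pan_red below 0.073 m and height (world z) of block_1_centre below 0.109 m and angle between block_1_centre's own z axis and vertical below 0.15 rad and contact force between the fingers and block_1 below 0.05 N) and (horizontal distance between block_3_centre and pan_red below 0.073 m and height (world z) of block_3_centre below 0.109 m and angle between block_3_centre's own z axis and vertical below 0.15 rad and contact force between the fingers and block_3 below 0.05 N)) or ((horizontal distance between block_1_centre and pan_red below 0.073 m and height (world z) of block_1_centre below 0.109 m and angle between block_1_centre's own z axis and vertical below 0.15 rad and contact force between the fingers and block_1 below 0.05 N) and (horizontal distance between block_4_centre and pan_red below 0.073 m and height (world z) of block_4_centre below 0.109 m and angle between block_4_centre's own z axis and vertical below 0.15 rad and contact force between the fingers and block_4 below 0.05 N)) or ((horizontal distance between block_2_centre and pan_red below 0.073 m and height (world z) of block_2_centre below 0.109 m and angle between block_2_centre's own z axis and vertical below 0.15 rad and contact force between the fingers and block_2 below 0.05 N) and (horizontal distance between block_3_centre and pan_red below 0.073 m and height (world z) of block_3_centre below 0.109 m and angle between block_3_centre's own z axis and vertical below 0.15 rad and contact force between the fingers and block_3 below 0.05 N)) or ((horizontal distance between block_2_centre and pan_red below 0.073 m and height (world z) of block_2_centre below 0.109 m and angle between block_2_centre's own z axis and vertical below 0.15 rad and contact force between the fingers and block_2 below 0.05 N) and (horizontal distance between block_4_centre and pan_red below 0.073 m and height (world z) of block_4_centre below 0.109 m and angle between block_4_centre's own z axis and vertical below 0.15 rad and contact force between the fingers and block_4 below 0.05 N)) or ((horizontal distance between block_3_centre and pan_red below 0.073 m and height (world z) of block_3_centre below 0.109 m and angle between block_3_centre's own z axis and vertical below 0.15 rad and contact force between the fingers and block_3 below 0.05 N) and (horizontal distance between block_4_centre and pan_red below 0.073 m and height (world z) of block_4_centre below 0.109 m and angle between block_4_centre's own z axis and vertical below 0.15 rad and contact force between the fingers and block_4 below 0.05 N)))), for 0.2 s.
At the end, for the whole second after the job is handed in: Each pan holds two blocks (yellow and green: the one it had and one from the rack; red: two from the rack), all standing on the drain shelf inside the pan walls, upright within 0.15 rad, at rest and not touched by the gripper (horizontal distance between block_y_centre and pan_yellow below 0.073 m and height (world z) of each of block_y_centre, block_g_centre below 0.109 m and angle between each of block_y_centre, block_g_centre's own z axis and vertical below 0.15 rad and contact force between the fingers and block_y below 0.05 N and horizontal distance between block_g_centre and pan_green below 0.073 m and contact force between the fingers and block_g below 0.05 N and ((horizontal distance between block_1_centre and pan_yellow below 0.073 m and height (world z) of block_1_centre below 0.109 m and angle between block_1_centre's own z axis and vertical below 0.15 rad and contact force between the fingers and block_1 below 0.05 N) or (horizontal distance between block_2_centre and pan_yellow below 0.073 m and height (world z) of block_2_centre below 0.109 m and angle between block_2_centre's own z axis and vertical below 0.15 rad and contact force between the fingers and block_2 below 0.05 N) or (horizontal distance between block_3_centre and pan_yellow below 0.073 m and height (world z) of block_3_centre below 0.109 m and angle between block_3_centre's own z axis and vertical below 0.15 rad and contact force between the fingers and block_3 below 0.05 N) or (horizontal distance between block_4_centre and pan_yellow below 0.073 m and height (world z) of block_4_centre below 0.109 m and angle between block_4_centre's own z axis and vertical below 0.15 rad and contact force between the fingers and block_4 below 0.05 N)) and ((horizontal distance between block_1_centre and pan_green below 0.073 m and height (world z) of block_1_centre below 0.109 m and angle between block_1_centre's own z axis and vertical below 0.15 rad and contact force between the fingers and block_1 below 0.05 N) or (horizontal distance between block_2_centre and pan_green below 0.073 m and height (world z) of block_2_centre below 0.109 m and angle between block_2_centre's own z axis and vertical below 0.15 rad and contact force between the fingers and block_2 below 0.05 N) or (horizontal distance between block_3_centre and pan_green below 0.073 m and height (world z) of block_3_centre below 0.109 m and angle between block_3_centre's own z axis and vertical below 0.15 rad and contact force between the fingers and block_3 below 0.05 N) or (horizontal distance between block_4_centre and pan_green below 0.073 m and height (world z) of block_4_centre below 0.109 m and angle between block_4_centre's own z axis and vertical below 0.15 rad and contact force between the fingers and block_4 below 0.05 N)) and (((horizontal distance between block_1_centre and pan_red below 0.073 m and height (world z) of block_1_centre below 0.109 m and angle between block_1_centre's own z axis and vertical below 0.15 rad and contact force between the fingers and block_1 below 0.05 N) and (horizontal distance between block_2_centre and pan_red below 0.073 m and height (world z) of block_2_centre below 0.109 m and angle between block_2_centre's own z axis and vertical below 0.15 rad and contact force between the fingers and block_2 below 0.05 N)) or ((horizontal distance between block_1_centre and pan_red below 0.073 m and height (world z) of block_1_centre below 0.109 m and angle between block_1_centre's own z axis and vertical below 0.15 rad and contact force between the fingers and block_1 below 0.05 N) and (horizontal distance between block_3_centre and pan_red below 0.073 m and height (world z) of block_3_centre below 0.109 m and angle between block_3_centre's own z axis and vertical below 0.15 rad and contact force between the fingers and block_3 below 0.05 N)) or ((horizontal distance between block_1_centre and pan_red below 0.073 m and height (world z) of block_1_centre below 0.109 m and angle between block_1_centre's own z axis and vertical below 0.15 rad and contact force between the fingers and block_1 below 0.05 N) and (horizontal distance between block_4_centre and pan_red below 0.073 m and height (world z) of block_4_centre below 0.109 m and angle between block_4_centre's own z axis and vertical below 0.15 rad and contact force between the fingers and block_4 below 0.05 N)) or ((horizontal distance between block_2_centre and pan_red below 0.073 m and height (world z) of block_2_centre below 0.109 m and angle between block_2_centre's own z axis and vertical below 0.15 rad and contact force between the fingers and block_2 below 0.05 N) and (horizontal distance between block_3_centre and pan_red below 0.073 m and height (world z) of block_3_centre below 0.109 m and angle between block_3_centre's own z axis and vertical below 0.15 rad and contact force between the fingers and block_3 below 0.05 N)) or ((horizontal distance between block_2_centre and pan_red below 0.073 m and height (world z) of block_2_centre below 0.109 m and angle between block_2_centre's own z axis and vertical below 0.15 rad and contact force between the fingers and block_2 below 0.05 N) and (horizontal distance between block_4_centre and pan_red below 0.073 m and height (world z) of block_4_centre below 0.109 m and angle between block_4_centre's own z axis and vertical below 0.15 rad and contact force between the fingers and block_4 below 0.05 N)) or ((horizontal distance between block_3_centre and pan_red below 0.073 m and height (world z) of block_3_centre below 0.109 m and angle between block_3_centre's own z axis and vertical below 0.15 rad and contact force between the fingers and block_3 below 0.05 N) and (horizontal distance between block_4_centre and pan_red below 0.073 m and height (world z) of block_4_centre below 0.109 m and angle between block_4_centre's own z axis and vertical below 0.15 rad and contact force between the fingers and block_4 below 0.05 N))) and linear speed of each of block_1, block_2, block_3, block_4, block_y, block_g below 0.03 m/s).
It fails at once if a block already dealt at the start is shifted by more than 20 mm (distance of any of block_y_centre, block_g_centre from where it was at the start of the episode above 0.02 m).
It fails at once if a bottle, the jar or the spatula is shifted by more than 30 mm (distance of any of milk_a, milk_b, milk_c, milk_d, honey_jar, spatula from where it was at the start of the episode above 0.03 m).
It fails at once if a block is dropped (moves freely faster than 0.4 m/s, a fall of about 8 mm) ((linear speed of block_1 above 0.4 m/s and contact force between the fingers and block_1 below 0.01 N) or (linear speed of block_2 above 0.4 m/s and contact force between the fingers and block_2 below 0.01 N) or (linear speed of block_3 above 0.4 m/s and contact force between the fingers and block_3 below 0.01 N) or (linear speed of block_4 above 0.4 m/s and contact force between the fingers and block_4 below 0.01 N)).
It fails at once if a sprung drain shelf is pressed down by more than 8 mm (about 24 N) (value of joint any of drain_yellow, drain_green, drain_red above 0.008 m).
It also fails if it takes over 72 s, if anything falls off the work surface, if the arm or the gripper's body presses on something with over 40 N, if the wrist force passes 120 N, or if a joint passes its speed limit or range.

## Working session

There is one attempt and no reset: what is moved stays moved. The work goes in short steps, Python scripts to look and compute and a shell command to move; the robot and the scene stay as the last step left them, time stands still between calls to the robot, and variables do not carry over. Pictures are saved under pics/ and viewed, at most 10 in all, crops included, and the job is handed in when it is done.

```bash
mkdir -p pics; cat > h.py <<'E'
from rig import *
import numpy as np, cv2
from scipy.spatial.transform import Rotation as Ro
def cloud(c):
    d=c["depth"]; v,u=np.mgrid[0:400,0:640]
    P=np.stack([(u-c["cx"])/c["fx"]*d,(v-c["cy"])/c["fy"]*d,d],-1)
    return (P-c["t"])@c["R"], d>0
def rot(q): return Ro.from_quat([q[1],q[2],q[3],q[0]])
E
python3 - <<'E'
from h import *
s=sense(); print({k:np.round(v,3).tolist() for k,v in s.items()})
for n in ("scene","side"):
    c=camera(n); cv2.imwrite(f"pics/{n}0.png",c["pixels"][...,::-1]); np.savez(f"{n}.npz",**c)
    P,ok=cloud(c)
    for q in ("pan_red","pan_yellow","pan_green","block_1_centre","rack","milk_a","honey_jar","spatula"):
        for m in masks_of(n,q):
            if m["p"]<.3: continue
            X=P[m["region"]&ok]
            print(n,q,round(m["p"],2),np.round(np.array(m["xy"])*[640,400]),np.round(np.median(X,0),3),np.round(np.percentile(X,2,0),3),np.round(np.percentile(X,98,0),3))
E
```

```text
{'clock': 0.0, 'joint_pos': [1.217, 0.092, 1.232, 0.0, 1.82, -0.057], 'qd': [0.0, -0.001, -0.002, -0.0, 0.001, 0.0], 'joint_torque': [-0.001, -44.646, -40.643, 0.07, 0.03, -0.0], 'position': [0.175, 0.573, 0.221], 'tool_rot': [-0.0, 0.148, 0.989, -0.001], 'contact_force': [-0.366, -0.513, 0.103], 'ft_torque': [0.02, 0.012, 0.03], 'finger_force': 0.0, 'width': 0.088}
scene pan_red 0.71 [284. 232.] [ 0.596 -0.062  0.044] [ 0.484 -0.149 -0.001] [ 0.675 -0.019  0.067]
scene pan_yellow 0.74 [247. 206.] [ 0.595 -0.227  0.043] [ 0.491 -0.335  0.002] [ 0.681 -0.213  0.068]
scene pan_green 0.57 [310. 273.] [0.658 0.098 0.047] [0.506 0.037 0.001] [0.69  0.162 0.068]
scene block_1_centre 0.97 [389. 223.] [0.352 0.114 0.029] [0.299 0.064 0.   ] [0.459 0.232 0.133]
scene block_1_centre 0.87 [460. 252.] [0.322 0.338 0.028] [0.254 0.278 0.   ] [0.371 0.389 0.033]
scene block_1_centre 0.66 [373. 255.] [0.644 0.289 0.2  ] [0.612 0.243 0.132] [0.673 0.315 0.231]
scene block_1_centre 0.64 [417. 250.] [0.463 0.303 0.112] [0.439 0.242 0.04 ] [0.505 0.31  0.136]
scene rack 0.59 [365. 286.] [0.681 0.306 0.
[... 1059 characters left out ...]
  0.031] [0.238 0.269 0.   ] [0.365 0.384 0.036]
side block_1_centre 0.67 [259. 215.] [0.351 0.12  0.031] [0.3   0.066 0.008] [0.404 0.186 0.036]
side rack 0.95 [305. 154.] [0.629 0.247 0.078] [0.492 0.225 0.004] [0.7   0.319 0.172]
side milk_a 0.9 [283. 124.] [0.598 0.428 0.095] [0.58  0.411 0.004] [0.627 0.45  0.147]
side milk_a 0.84 [389. 185.] [ 0.77  -0.019  0.083] [ 0.753 -0.036  0.006] [0.8   0.009 0.147]
side milk_a 0.8 [357. 145.] [0.77  0.205 0.079] [0.753 0.19  0.008] [0.796 0.234 0.146]
side milk_a 0.78 [427. 226.] [ 0.762 -0.204  0.088] [ 0.746 -0.223  0.007] [ 0.795 -0.174  0.147]
side spatula 0.85 [342. 371.] [ 0.337 -0.409  0.005] [ 0.209 -0.473 -0.   ] [ 0.396 -0.259  0.022]
```

View pics/scene0.png

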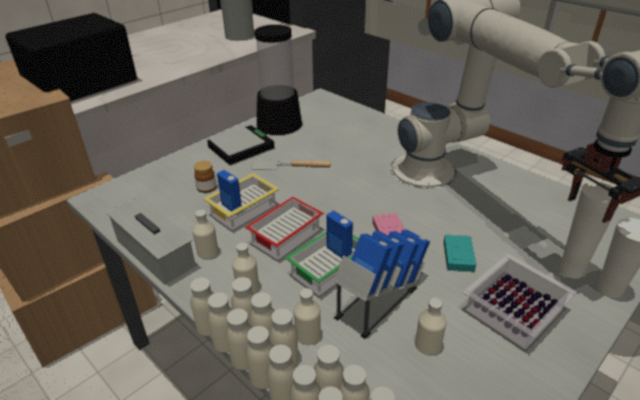

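View pics/side0.png

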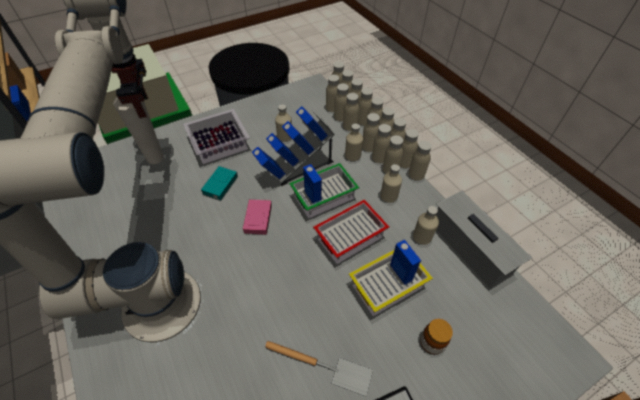

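Scene: the blue blocks in the rack are at (365,262), (385,262), (402,258) and (416,252). Look-alikes are pink flat at (388,225) and turquoise flat at (460,252). The dealt blocks are at (229,190) in yellow and (339,232) in green. I choose the four blue ones in the rack; slots 1–4 in the side view are (268,162), (282,150), (298,137) and (313,122).

```bash
cat > fit.py <<'E'
from h import *
from scipy.optimize import least_squares
H=np.array([.015,.0375,.06])
def sd(p):  # signed box distance
    q=np.abs(p)-H; return np.linalg.norm(np.maximum(q,0),axis=-1)+np.minimum(q.max(-1),0)
def blue(c):
    P,ok=cloud(c); h=cv2.cvtColor(c["pixels"],cv2.COLOR_RGB2HSV)
    m=ok&(h[...,0]>104)&(h[...,0]<122)&(h[...,1]>150)&(h[...,2]>60)
    m=cv2.erode(m.astype(np.uint8),np.ones((2,2)))>0
    return P[m]
def boxfit(X,c0,yaw,tilt,offs):
    def f(p):
        R=Ro.from_euler("ZY",[p[3],-tilt]); L=R.inv().apply(X-p[:3])
        return np.min([np.abs(sd(L-[o,0,0])) for o in offs],0)
    r=least_squares(f,[*c0,yaw],loss="soft_l1",f_scale=.002,x_scale=[.01,.01,.01,.1]); return r.x,np.median(f(r.x)),len(X)
def inb(X,lo,hi): return X[((X>lo)&(X<hi)).all(1)]
RIM={"red":((0,8),(172,180)),"yellow":((20,32),)*2,"green":((50,75),)*2}
def rim(c,col,yr):
    P,ok=cloud(c); h=cv2.cvtColor(c["pixels"],cv2.COLOR_RGB2HSV); H0=h[...,0]
    m=ok&(h[...,1]>110)&(h[...,2]>70)&(P[...,2]>.055)&(P[...,2]<.08)&(P[...,0]>.45)&(P[...,0]<.73)&(P[...,1]>yr[0])&(P[...,1]<yr[1])
    m&=np.any([(H0>=a)&(H0<=b) for a,b in RIM[col]],0)
    X=P[m]; # rectangle outline fit, mid-rim 186x118
    def f(p):
        a=X[:,:2]-p[:2]; C,S=np.cos(p[2]),np.sin(p[2]); q=np.abs(np.stack([a@[C,S],a@[-S,C]],-1))-[.093,.059]
        return np.abs(np.linalg.norm(np.maximum(q,0),axis=1)+np.minimum(q.max(1),0))
    r=least_squares(f,[*(np.min(X[:,:2],0)+np.max(X[:,:2],0))/2,0],loss="soft_l1",f_scale=.003)
    return r.x,np.median(f(r.x)),len(X),np.median(X[:,2])
E
python3 - <<'E'
from fit import *
np.set_printoptions(precision=4,suppress=True)
for n in("scene","side"):
    c=np.load(n+".npz"); B=blue(c)
    X=inb(B,[.42,.2,.03],[.75,.36,.27])
    print(n,"rack",boxfit(X,[.565,.275,.14],0,.5,np.array([-99,-33,33,99])/1000))
    print(" y",boxfit(inb(B,[.48,-.35,.07],[.7,-.2,.2]),[.63,-.28,.1],0,0,[0]))
    print(" g",boxfit(inb(B,[.48,.03,.07],[.7,.17,.2]),[.53,.1,.1],0,0,[0]))
    for k,yr in(("red",(-.17,0)),("yellow",(-.36,-.19)),("green",(.02,.18))): print(" pan",k,rim(c,k,yr))
im=np.load("side.npz")["pixels"][90:300,200:480]; cv2.imwrite("pics/crop.png",cv2.resize(im[...,::-1],(800,600)))
E
```

```text
scene rack (array([0.5587, 0.2733, 0.1237, 0.0269]), np.float64(0.0013256050528161686), 2211)
 y (array([ 0.6284, -0.2745,  0.0937, -0.0281]), np.float64(0.0010704397577891572), 422)
 g (array([ 0.5469,  0.0982,  0.0913, -0.0409]), np.float64(0.0009960211044827208), 623)
 pan red (array([ 0.5806, -0.0828,  0.0571]), np.float64(0.0026743727952426646), 461, np.float64(0.06426505966204621))
 pan yellow (array([ 0.5854, -0.2752, -0.0067]), np.float64(0.0024328262000780643), 319, np.float64(0.06433471324855689))
 pan green (array([ 0.5935,  0.1001, -0.0189]), np.float64(0.0017138366779213474), 198, np.float64(0.06407134435640277))
side rack (array([ 0.5563,  0.2697,  0.1266, -0.0203]), np.float64(0.0011799658564539128), 391)
 y (array([ 0.6258, -0.2712,  0.096 , -0.0168]), np.float64(0.0009010062334517399), 179)
 g (array([ 0.5423,  0.1012,  0.0937, -0.1613]), np.float64(0.0011023279511250816), 114)
 pan red (array([ 0.575 , -0.0818,  0.0531]), np.float64(0.0030909123693232954), 623, np.float64(0.066076275553593))
 pan yellow (array([ 0.5797, -0.2752, -0.0051]), np.float64(0.002805623033297136), 672, np.float64(0.06651391838354832))
 pan green (array([ 0.5869,  0.1027, -0.0233]), np.float64(0.0022788257909902646), 357, np.float64(0.06641565671760642))
```

View pics/crop.png

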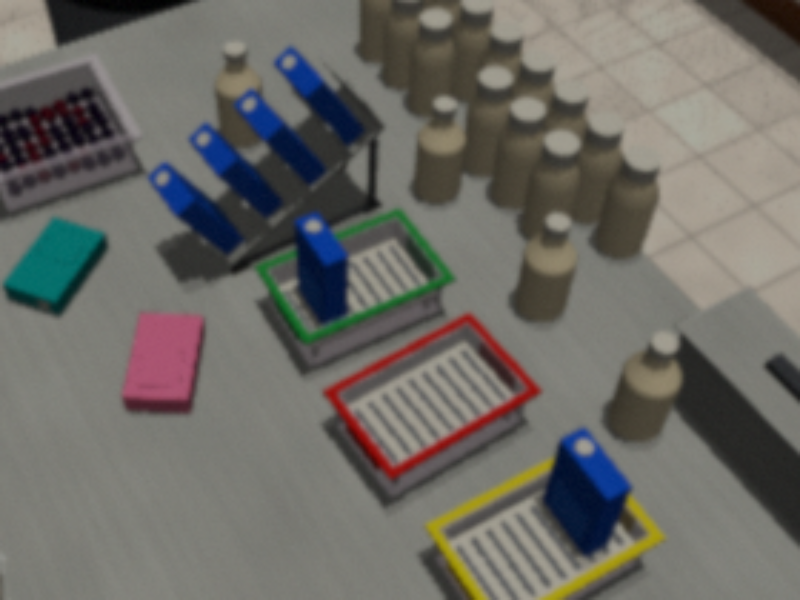

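The crop confirms four blue blocks in the rack, all clear. The pink and turquoise blocks lie apart on the counter. The two cameras agree to a few mm: rack mid (0.5575, 0.2715, 0.125), yaw about 0. Next I'll hover and refine with the wrist camera.

```bash
cat > plan.py <<'E'
from fit import *
MID=np.array([.5575,.2715,.125]); YAW=.01
try: MID,YAW=np.load("mid.npy")[:3],np.load("mid.npy")[3]
except Exception: pass
def Rt(yaw,tilt):  # tool rotation: y along block x, z down the block
    B=Ro.from_euler("ZY",[yaw,-tilt]).as_matrix(); return Ro.from_matrix(np.stack([B[:,1],B[:,0],-B[:,2]],1))
GRIP=.028+0.0 # grasp point above block centre
def slot(k,back=0):  # TCP pose to grip slot k, pulled back along its z
    B=Ro.from_euler("ZY",[YAW,-.5]).as_matrix(); c=MID+B[:,0]*(k-2.5)*.066
    return c+B[:,2]*(GRIP-.019+back),Rt(YAW,.5)
def pan(x,y,yaw,dx,zb):  # TCP for block standing upright, underside at zb
    return np.array([x+dx*np.cos(yaw),y+dx*np.sin(yaw),zb+.06+GRIP-.019]),Rt(yaw,0)
def go(name,pR,frm=None):
    if frm is None: s=sense(); p,R=np.array(s["position"]),rot(s["tool_rot"])
    else: p,R=frm
    t=R.inv().apply(pR[0]-p); a=(R.inv()*pR[1]).as_rotvec()
    print(name,"travel",np.round(t,4).tolist(),"angular",np.round(a,4).tolist(),"rows>=",int(np.ceil(max(np.linalg.norm(t)/.0625,np.degrees(np.linalg.norm(a))/10.7))))
    return pR
def st():
    s=sense(); print("t",round(s["clock"],2),"p",np.round(s["position"],4),"F",np.round(s["contact_force"],2),"w",round(float(s["width"]),4),"q",np.round(s["joint_pos"],2)); return s
E
python3 -c "
from plan import *
go('hover',slot(2,.15))"
```

```text
hover travel [-0.3534, -0.2091, -0.0261] angular [-0.431, -0.3157, 1.2361] rows>= 8
```

```bash
python3 -m inch '[{"travel":[-0.18,-0.105,-0.06],"angular":[-0.2,-0.15,0.6],"fingers":0.052},{"travel":[-0.18,-0.105,-0.06],"angular":[-0.2,-0.15,0.6],"fingers":0.052},{"travel":[-0.18,-0.105,-0.06],"angular":[-0.2,-0.15,0.6],"fingers":0.052},{"travel":[-0.18,-0.105,-0.06],"angular":[-0.2,-0.15,0.6],"fingers":0.052},{"travel":[-0.353,-0.209,-0.026],"angular":[-0.431,-0.316,1.236],"fingers":0.052},{"travel":[-0.353,-0.209,-0.026],"angular":[-0.431,-0.316,1.236],"fingers":0.052},{"travel":[-0.353,-0.209,-0.026],"angular":[-0.431,-0.316,1.236],"fingers":0.052},{"travel":[-0.353,-0.209,-0.026],"angular":[-0.431,-0.316,1.236],"fingers":0.052},{"travel":[-0.353,-0.209,-0.026],"angular":[-0.431,-0.316,1.236],"fingers":0.052},{"travel":[-0.353,-0.209,-0.026],"angular":[-0.431,-0.316,1.236],"fingers":0.052}]'
python3 - <<'E'
from plan import *
np.set_printoptions(precision=4,suppress=True)
st(); go("left",slot(2,.15))
c=camera("wrist"); np.savez("wrist.npz",**c); cv2.imwrite("pics/wrist0.png",c["pixels"][...,::-1])
X=inb(blue(c),[.42,.2,.03],[.75,.36,.27])
print(boxfit(X,MID,0,.5,np.array([-99,-33,33,99])/1000))
for n in("scene","side"):
    c=camera(n);X=inb(blue(c),[.42,.2,.03],[.75,.36,.27]); print(n,boxfit(X,MID,0,.5,np.array([-99,-33,33,99])/1000))
E
```

```text
clock: 2.15
position: [0.4516, 0.2714, 0.2492]
tool_rot: [0.174, 0.681, 0.69, 0.176]
contact_force: [0.2, -0.4, -0.5]
width: 0.0519
finger_force: 0.0
t 2.15 p [0.4516 0.2714 0.2492] F [ 0.22 -0.41 -0.52] w 0.0519 q [ 0.67 -0.48  1.76 -0.3   1.46  0.63]
left travel [-0.001, 0.0004, 0.0008] angular [-0.0003, -0.0013, 0.0028] rows>= 1
(array([0.5558, 0.2745, 0.125 , 0.0263]), np.float64(0.00043802024772884515), 15971)
scene (array([0.5588, 0.2734, 0.1234, 0.0282]), np.float64(0.0012209194692503825), 2201)
side (array([ 0.5565,  0.2699,  0.1265, -0.022 ]), np.float64(0.0011103923437371932), 377)
```

View pics/wrist0.png

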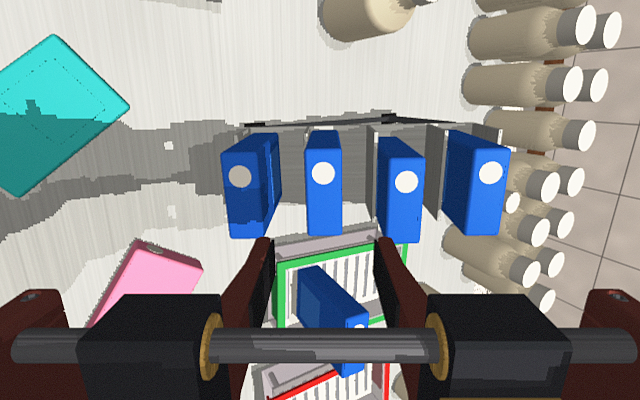

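The wrist view shows the four blocks at columns 250, 323, 400 and 475, with row about 180. The fit is good (0.4 mm residual). I'll also check each block individually.

```bash
python3 - <<'E'
from plan import *
np.set_printoptions(precision=4,suppress=True)
M=np.array([.5560,.2742,.125,.026]); np.save("mid.npy",M)
c=np.load("wrist.npz"); X=inb(blue(c),[.42,.2,.03],[.75,.36,.27])
B=Ro.from_euler("ZY",[M[3],-.5]); L=B.inv().apply(X-M[:3])
for k in range(4):
    o=(k-1.5)*.066; Y=X[np.abs(L[:,0]-o)<.033]; r=boxfit(Y,M[:3]+B.apply([o,0,0]),.026,.5,[0]); print(k+1,r, B.inv().apply(r[0][:3]-M[:3]))
import plan; plan.MID,plan.YAW=M[:3],M[3]
a=go("above1",slot(1,.08)); go("grip1",slot(1,0),a); go("pull1",slot(1,.16),slot(1,0))
E
```

```text
1 (array([0.469 , 0.2721, 0.0777, 0.0377]), np.float64(0.0003970770737721577), 4445) [-0.099   0.0002  0.0002]
2 (array([0.5257, 0.2756, 0.1086, 0.0353]), np.float64(0.00036474199987196476), 2987) [-0.0344  0.0022  0.0002]
3 (array([0.5849, 0.2692, 0.1407, 0.0358]), np.float64(0.0002921704621932017), 3683) [ 0.0328 -0.0057  0.    ]
4 (array([0.6426, 0.2774, 0.1723, 0.036 ]), np.float64(0.0002928071078318016), 4856) [ 0.0987  0.0009 -0.    ]
above1 travel [-0.0004, -0.067, 0.07] angular [0.0002, 0.0067, -0.012] rows>= 2
grip1 travel [0.0, 0.0, 0.08] angular [0.0, 0.0, 0.0] rows>= 2
pull1 travel [0.0, -0.0, -0.16] angular [0.0, 0.0, 0.0] rows>= 3
```

```bash
cat >> plan.py <<'E'
YAW=.036
C={1:[.469,.2721,.0777],2:[.5257,.2756,.1086],3:[.5849,.2692,.1407],4:[.6426,.2774,.1723]}
def slot(k,back=0):
    B=Ro.from_euler("ZY",[YAW,-.5]).as_matrix(); return np.array(C[k])+B[:,2]*(GRIP-.019+back),Rt(YAW,.5)
E
python3 -c "
from plan import *
a=go('above1',slot(1,.08)); go('grip1',slot(1,0))"
```

```text
above1 travel [-0.0006, -0.067, 0.0698] angular [0.0002, 0.0115, -0.0207] rows>= 2
grip1 travel [0.0003, -0.067, 0.1498] angular [0.0002, 0.0115, -0.0207] rows>= 3
```

```bash
python3 -m inch '[{"travel":[0,-0.067,0.05],"angular":[0,0.012,-0.021],"fingers":0.052},{"travel":[0,-0.067,0.05],"angular":[0,0.012,-0.021],"fingers":0.052},{"travel":[0,-0.067,0.07],"angular":[0,0.012,-0.021],"fingers":0.052},{"travel":[0,-0.067,0.11],"angular":[0,0.012,-0.021],"fingers":0.052},{"travel":[0,-0.067,0.14],"angular":[0,0.012,-0.021],"fingers":0.052},{"travel":[0,-0.067,0.15],"angular":[0,0.012,-0.021],"fingers":0.052},{"travel":[0,-0.067,0.15],"angular":[0,0.012,-0.021],"fingers":0.052}]'
python3 -c "
from plan import *
st(); go('left',slot(1,0))"
```

```text
clock: 3.18
position: [0.4649, 0.2709, 0.0848]
tool_rot: [0.172, 0.673, 0.697, 0.178]
contact_force: [0.3, -0.8, 0.3]
width: 0.0522
finger_force: 0.0
t 3.17 p [0.4649 0.2709 0.0848] F [ 0.3  -0.84  0.35] w 0.0522 q [ 0.64 -0.44  2.02 -0.3   1.16  0.67]
left travel [0.001, 0.0002, -0.0008] angular [-0.0006, 0.001, -0.0011] rows>= 1
```

```bash
python3 -m inch '[{"travel":[0,0,0],"angular":[0,0,0],"fingers":0.02},{"travel":[0,0,0],"angular":[0,0,0],"fingers":0.02},{"travel":[0,0,0],"angular":[0,0,0],"fingers":0.02},{"travel":[0,0,0],"angular":[0,0,0],"fingers":0.02},{"travel":[0,0,-0.02],"angular":[0,0,0],"fingers":0.02},{"travel":[0,0,-0.05],"angular":[0,0,0],"fingers":0.02},{"travel":[0,0,-0.1],"angular":[0,0,0],"fingers":0.02},{"travel":[0,0,-0.15],"angular":[0,0,0],"fingers":0.02},{"travel":[0,0,-0.18],"angular":[0,0,0],"fingers":0.02},{"travel":[0,0,-0.18],"angular":[0,0,0],"fingers":0.02}]' 25
cat >> plan.py <<'E'
PAN={"red":[.578,-.0825,.055],"yellow":[.5825,-.275,-.006],"green":[.590,.1015,-.02]}
def pz(c,d,zb): return pan(*PAN[c],d,zb)
E
python3 - <<'E'
from plan import *
st(); a=go("over red",pz("red",.042,.10)); 
# shelf depth estimate in each pan, from stored scene/side
for n in("scene","side"):
    c=np.load(n+".npz"); P,ok=cloud(c); h=cv2.cvtColor(c["pixels"],cv2.COLOR_RGB2HSV)
    for k,(x,y,w) in PAN.items():
        a=P[...,:2]-[x,y]; u=a@[np.cos(w),np.sin(w)]; v=a@[-np.sin(w),np.cos(w)]
        m=ok&(abs(u)<.075)&(abs(v)<.045)&(P[...,2]<.06)&(h[...,1]<60)&(h[...,2]>150)
        print(n,k,m.sum(),np.round(np.percentile(P[m][:,2],[10,50,90]),4) if m.sum() else 0)
E
```

```text
clock: 4.42
position: [0.3784, 0.2684, 0.2446]
tool_rot: [0.172, 0.673, 0.697, 0.18]
contact_force: [-0.1, -0.0, -3.5]
width: 0.0302
finger_force: 25.0
t 4.42 p [0.3784 0.2684 0.2446] F [-0.07 -0.04 -3.54] w 0.0302 q [ 0.79 -0.65  1.87 -0.33  1.53  0.7 ]
over red travel [-0.3572, 0.1649, 0.1756] angular [0.5018, 0.0024, -0.0198] rows>= 7
scene red 462 [0.0346 0.0371 0.0396]
scene yellow 158 [0.0308 0.0339 0.0369]
scene green 376 [0.0285 0.0311 0.0334]
side red 319 [0.0369 0.0391 0.0417]
side yellow 368 [0.0335 0.0358 0.0383]
side green 82 [0.0307 0.0332 0.0362]
```

Hanging weight is about 3 N. Depth puts the shelf tops at roughly: red 38, yellow 35, green 32 mm. Next, over the red pan.

```bash
python3 -c "
from plan import *
a=go('over red',pz('red',.042,.20)); go('down',pz('red',.042,.055),a)"
```

```text
over red travel [-0.3569, 0.213, 0.088] angular [0.5018, 0.0024, -0.0198] rows>= 7
down travel [0.0, 0.0, 0.145] angular [0.0, 0.0, 0.0] rows>= 3
```

```bash
python3 -m inch '[{"travel":[-0.04,0.02,-0.01],"angular":[0.1,0,0],"fingers":0.02},{"travel":[-0.09,0.05,0],"angular":[0.2,0,0],"fingers":0.02},{"travel":[-0.14,0.08,0.01],"angular":[0.3,0,-0.005],"fingers":0.02},{"travel":[-0.19,0.11,0.025],"angular":[0.4,0,-0.01],"fingers":0.02},{"travel":[-0.24,0.14,0.04],"angular":[0.5,0.002,-0.02],"fingers":0.02},{"travel":[-0.29,0.175,0.06],"angular":[0.502,0.002,-0.02],"fingers":0.02},{"travel":[-0.33,0.2,0.078],"angular":[0.502,0.002,-0.02],"fingers":0.02},{"travel":[-0.357,0.213,0.088],"angular":[0.502,0.002,-0.02],"fingers":0.02},{"travel":[-0.357,0.213,0.088],"angular":[0.502,0.002,-0.02],"fingers":0.02},{"travel":[-0.357,0.213,0.088],"angular":[0.502,0.002,-0.02],"fingers":0.02}]'
python3 - <<'E'
from plan import *
np.set_printoptions(precision=4,suppress=True)
st(); go("down",pz("red",.042,.055))
c=camera("scene"); cv2.imwrite("pics/scene1.png",c["pixels"][100:340,150:470][...,::-1])
X=inb(blue(c),[.5,-.16,.16],[.75,.0,.4]); s=sense(); print(boxfit(X,np.array(s["position"])-[0,0,.009],.055,0,[0]))
E
```

```text
clock: 5.68
position: [0.6196, -0.081, 0.2656]
tool_rot: [-0.001, 0.688, 0.726, -0.002]
contact_force: [-0.3, -0.1, -3.4]
width: 0.0296
finger_force: 25.0
t 5.67 p [ 0.6196 -0.081   0.2656] F [-0.34 -0.14 -3.43] w 0.0296 q [-0.18  0.18  1.06 -0.    1.91 -0.24]
down travel [0.001, 0.0011, 0.1416] angular [-0.005, 0.0015, -0.0015] rows>= 3
(array([ 0.6213, -0.0817,  0.2543,  0.05  ]), np.float64(0.0010294788063217094), 615)
```

```bash
python3 -m inch '[{"travel":[0.001,0.001,0.05],"angular":[-0.005,0.001,0],"fingers":0.02},{"travel":[0.001,0.001,0.1],"angular":[-0.005,0.001,0],"fingers":0.02},{"travel":[0.001,0.001,0.135],"angular":[-0.005,0.001,0],"fingers":0.02},{"travel":[0.001,0.001,0.146],"angular":[-0.005,0.001,0],"fingers":0.02},{"travel":[0.001,0.001,0.15],"angular":[-0.005,0.001,0],"fingers":0.02},{"travel":[0.001,0.001,0.15],"angular":[-0.005,0.001,0],"fingers":0.02}]'
python3 -c "
from plan import *
st();go('to .038',pz('red',.042,.038))"
```

```text
clock: 6.48
position: [0.6214, -0.0804, 0.1198]
tool_rot: [0.003, 0.688, 0.726, 0.001]
contact_force: [0.5, 0.7, -2.9]
width: 0.03
finger_force: 25.0
t 6.47 p [ 0.6214 -0.0804  0.1198] F [ 0.47  0.72 -2.86] w 0.03 q [-0.18  0.16  1.34 -0.    1.64 -0.24]
to .038 travel [0.0003, -0.0015, 0.0128] angular [0.006, 0.0025, -0.0008] rows>= 1
```

```bash
python3 -m inch '[{"travel":[0,0,0.002],"angular":[0,0,0],"fingers":0.02},{"travel":[0,0,0.002],"angular":[0,0,0],"fingers":0.02}]' | grep -E "posi|contact"
python3 -m inch '[{"travel":[0,0,0.002],"angular":[0,0,0],"fingers":0.02},{"travel":[0,0,0.002],"angular":[0,0,0],"fingers":0.02}]' | grep -E "posi|contact"
```

```text
position: [0.621, -0.0807, 0.1165]
contact_force: [0.3, -1.3, -3.5]
position: [0.6206, -0.0806, 0.1135]
contact_force: [0.1, -0.1, -3.2]
```

```bash

python3 -m inch '[{"travel":[0,0,0.003],"angular":[0,0,0],"fingers":0.02},{"travel":[0,0,0.003],"angular":[0,0,0],"fingers":0.02}]' | grep -E "posi|contact"
python3 -m inch '[{"travel":[0,0,0.0015],"angular":[0,0,0],"fingers":0.02},{"travel":[0,0,0.0015],"angular":[0,0,0],"fingers":0.02}]' | grep -E "posi|contact"
python3 -m inch '[{"travel":[0,0,0.0015],"angular":[0,0,0],"fingers":0.02},{"travel":[0,0,0.0015],"angular":[0,0,0],"fingers":0.02}]' | grep -E "posi|contact"
```

```text
position: [0.6205, -0.0806, 0.1102]
contact_force: [0.7, 1.4, -2.0]
position: [0.6206, -0.0806, 0.109]
contact_force: [-0.9, -0.1, -2.8]
position: [0.6208, -0.0806, 0.1078]
contact_force: [0.4, 0.5, -2.1]
```

```bash

python3 -m inch '[{"travel":[0,0,0.0015],"angular":[0,0,0],"fingers":0.02},{"travel":[0,0,0.0015],"angular":[0,0,0],"fingers":0.02}]' | grep -E "posi|contact"
python3 -m inch '[{"travel":[0,0,0.001],"angular":[0,0,0],"fingers":0.02},{"travel":[0,0,0.001],"angular":[0,0,0],"fingers":0.02}]' | grep -E "posi|contact"
```

```text
position: [0.6208, -0.0806, 0.1068]
contact_force: [-0.9, 0.3, 0.9]
position: [0.6208, -0.0806, 0.1059]
contact_force: [-1.6, -0.4, 4.1]
```

Contact felt: Fz rose from -3 to +4 N, matching the shelf spring. I'll back off 1 mm, release, and retreat straight up.

```bash

python3 -m inch '[{"travel":[0,0,-0.001],"angular":[0,0,0],"fingers":0.03},{"travel":[0,0,-0.001],"angular":[0,0,0],"fingers":0.052},{"travel":[0,0,-0.001],"angular":[0,0,0],"fingers":0.052},{"travel":[0,0,-0.001],"angular":[0,0,0],"fingers":0.052},{"travel":[0,0,-0.001],"angular":[0,0,0],"fingers":0.052},{"travel":[0,0,-0.03],"angular":[0,0,0],"fingers":0.052},{"travel":[0,0,-0.08],"angular":[0,0,0],"fingers":0.052},{"travel":[0,0,-0.13],"angular":[0,0,0],"fingers":0.052},{"travel":[0,0,-0.16],"angular":[0,0,0],"fingers":0.052}]'
python3 - <<'E'
from plan import *
np.set_printoptions(precision=4,suppress=True)
st(); a=go("above2",slot(2,.12)); go("grip2",slot(2,0),a)
c=camera("wrist"); X=inb(blue(c),[.5,-.16,.08],[.75,.0,.2]); print(boxfit(X,[.62,-.081,.098],.05,0,[0]))
E
```

```text
clock: 9.35
position: [0.6206, -0.0804, 0.2688]
tool_rot: [0.003, 0.688, 0.726, 0.002]
contact_force: [0.0, -1.2, -0.2]
width: 0.0518
finger_force: 0.0
t 9.35 p [ 0.6206 -0.0804  0.2688] F [ 0.04 -1.2  -0.2 ] w 0.0518 q [-0.18  0.17  1.06 -0.    1.9  -0.24]
above2 travel [0.3618, -0.1377, 0.045] angular [-0.4929, -0.0018, 0.0181] rows>= 7
grip2 travel [0.0, 0.0, 0.12] angular [0.0, 0.0, 0.0] rows>= 2
(array([ 0.6186, -0.0798,  0.0969,  0.053 ]), np.float64(0.00037657450023059064), 2609)
```

```bash

python3 -m inch '[{"travel":[0.05,-0.04,-0.02],"angular":[-0.1,0,0],"fingers":0.052},{"travel":[0.1,-0.07,-0.02],"angular":[-0.2,0,0.005],"fingers":0.052},{"travel":[0.15,-0.1,-0.01],"angular":[-0.3,0,0.01],"fingers":0.052},{"travel":[0.2,-0.12,0],"angular":[-0.4,0,0.015],"fingers":0.052},{"travel":[0.25,-0.138,0.015],"angular":[-0.493,-0.002,0.018],"fingers":0.052},{"travel":[0.31,-0.138,0.03],"angular":[-0.493,-0.002,0.018],"fingers":0.052},{"travel":[0.362,-0.138,0.045],"angular":[-0.493,-0.002,0.018],"fingers":0.052},{"travel":[0.362,-0.138,0.045],"angular":[-0.493,-0.002,0.018],"fingers":0.052},{"travel":[0.362,-0.138,0.045],"angular":[-0.493,-0.002,0.018],"fingers":0.052}]'
python3 - <<'E'
from plan import *
np.set_printoptions(precision=4,suppress=True)
st(); go("grip2",slot(2,0))
c=camera("wrist"); X=inb(blue(c),[.45,.2,.03],[.75,.36,.27])
B=Ro.from_euler("ZY",[YAW,-.5])
for k in (2,3,4):
    L=B.inv().apply(X-C[k]); r=boxfit(X[np.abs(L[:,0])<.033],C[k],YAW,.5,[0]); print(k,r,r[0][:3]-C[k])
E
```

```text
clock: 10.52
position: [0.463, 0.2733, 0.2185]
tool_rot: [0.17, 0.673, 0.698, 0.176]
contact_force: [-0.0, 0.0, 0.9]
width: 0.0519
finger_force: 0.0
t 10.53 p [0.463  0.2733 0.2185] F [-0.05  0.05  0.89] w 0.0519 q [ 0.65 -0.47  1.8  -0.28  1.4   0.6 ]
grip2 travel [0.0, 0.0029, 0.1176] angular [-0.0045, 0.0, 0.0008] rows>= 2
2 (array([0.5258, 0.2756, 0.1087, 0.0379]), np.float64(0.00034169981943852484), 3845) [0.0001 0.     0.0001]
3 (array([0.585 , 0.2692, 0.1408, 0.0369]), np.float64(0.0002843963928395518), 4827) [0.0001 0.     0.0001]
4 (array([0.6427, 0.2774, 0.1723, 0.0361]), np.float64(0.00030015570396115746), 6586) [0.0001 0.     0.    ]
```

Consistent to 0.1 mm. Descend, grip, pull.

```bash

python3 -m inch '[{"travel":[0,0.003,0.03],"angular":[-0.004,0,0],"fingers":0.052},{"travel":[0,0.003,0.07],"angular":[-0.004,0,0],"fingers":0.052},{"travel":[0,0.003,0.105],"angular":[-0.004,0,0],"fingers":0.052},{"travel":[0,0.003,0.117],"angular":[-0.004,0,0],"fingers":0.052},{"travel":[0,0.003,0.117],"angular":[-0.004,0,0],"fingers":0.052}]'
python3 -c "
from plan import *
go('left',slot(2,0))"
python3 -m inch '[{"travel":[0,0,0],"angular":[0,0,0],"fingers":0.02},{"travel":[0,0,0],"angular":[0,0,0],"fingers":0.02},{"travel":[0,0,0],"angular":[0,0,0],"fingers":0.02},{"travel":[0,0,0],"angular":[0,0,0],"fingers":0.02},{"travel":[0,0,-0.02],"angular":[0,0,0],"fingers":0.02},{"travel":[0,0,-0.05],"angular":[0,0,0],"fingers":0.02},{"travel":[0,0,-0.1],"angular":[0,0,0],"fingers":0.02},{"travel":[0,0,-0.14],"angular":[0,0,0],"fingers":0.02},{"travel":[0,0,-0.17],"angular":[0,0,0],"fingers":0.02},{"travel":[0,0,-0.17],"angular":[0,0,0],"fingers":0.02}]' 25
python3 -c "
from plan import *
st(); a=go('over yellow',pz('yellow',-.042,.20)); go('down',pz('yellow',-.042,.047),a)"
```

```text
clock: 11.2
position: [0.5218, 0.2746, 0.1178]
tool_rot: [0.172, 0.673, 0.697, 0.178]
contact_force: [-1.0, 0.6, -0.1]
width: 0.0523
finger_force: 0.0
left travel [0.0008, -0.0009, 0.001] angular [-0.0001, 0.0006, -0.0019] rows>= 1
clock: 12.45
position: [0.4393, 0.2734, 0.2686]
tool_rot: [0.171, 0.672, 0.697, 0.18]
contact_force: [0.5, -0.2, -3.1]
width: 0.0297
finger_force: 25.0
t 12.45 p [0.4393 0.2734 0.2686] F [ 0.45 -0.15 -3.09] w 0.0297 q [ 0.69 -0.51  1.74 -0.29  1.5   0.61]
over yellow travel [-0.5516, 0.0717, 0.0371] angular [0.5015, -0.0136, 0.0417] rows>= 9
down travel [0.0, 0.0, 0.153] angular [0.0, 0.0, 0.0] rows>= 3
```

```bash

python3 -m inch '[{"travel":[-0.05,0.007,-0.01],"angular":[0.1,-0.003,0.008],"fingers":0.02},{"travel":[-0.11,0.014,-0.01],"angular":[0.2,-0.005,0.016],"fingers":0.02},{"travel":[-0.17,0.022,0],"angular":[0.3,-0.008,0.024],"fingers":0.02},{"travel":[-0.23,0.03,0.01],"angular":[0.4,-0.011,0.033],"fingers":0.02},{"travel":[-0.29,0.038,0.02],"angular":[0.5,-0.014,0.042],"fingers":0.02},{"travel":[-0.35,0.046,0.024],"angular":[0.5,-0.014,0.042],"fingers":0.02},{"travel":[-0.41,0.054,0.028],"angular":[0.5,-0.014,0.042],"fingers":0.02},{"travel":[-0.47,0.062,0.032],"angular":[0.5,-0.014,0.042],"fingers":0.02},{"travel":[-0.52,0.068,0.035],"angular":[0.502,-0.014,0.042],"fingers":0.02},{"travel":[-0.552,0.072,0.037],"angular":[0.502,-0.014,0.042],"fingers":0.02},{"travel":[-0.552,0.072,0.037],"angular":[0.502,-0.014,0.042],"fingers":0.02},{"travel":[-0.552,0.072,0.037],"angular":[0.502,-0.014,0.042],"fingers":0.02}]'
python3 - <<'E'
from plan import *
np.set_printoptions(precision=4,suppress=True)
st(); go("down",pz("yellow",-.042,.047))
c=camera("wrist"); X=inb(blue(c),[.58,-.35,.05],[.7,-.2,.17]); print(len(X)); print(boxfit(X,[.627,-.273,.095],0,0,[0]))
c=camera("scene"); print(rim(c,"yellow",(-.36,-.19)))
X=inb(blue(c),[.48,-.33,.18],[.6,-.2,.4]); print(boxfit(X,[.541,-.275,.257],0,0,[0]))
E
```

```text
clock: 13.95
position: [0.5405, -0.2754, 0.2664]
tool_rot: [-0.002, 0.71, 0.704, -0.002]
contact_force: [0.7, 0.1, -2.2]
width: 0.03
finger_force: 25.0
t 13.95 p [ 0.5405 -0.2754  0.2664] F [ 0.75  0.1  -2.18] w 0.03 q [-0.53  0.13  1.11 -0.    1.9  -0.52]
down travel [0.0007, 0.0007, 0.1504] angular [-0.0046, 0.0003, -0.0017] rows>= 3
4366
(array([ 0.6248, -0.2731,  0.0946, -0.0289]), np.float64(0.0002917430385192812), 4366)
(array([ 0.5858, -0.2758, -0.0054]), np.float64(0.0024935859034175), 267, np.float64(0.06419929041101446))
(array([ 0.5426, -0.2772,  0.256 , -0.0087]), np.float64(0.0012980560344153513), 511)
```

```bash
python3 -m inch '[{"travel":[0.001,0.001,0.05],"angular":[-0.005,0,0],"fingers":0.02},{"travel":[0.001,0.001,0.1],"angular":[-0.005,0,0],"fingers":0.02},{"travel":[0.001,0.001,0.138],"angular":[-0.005,0,0],"fingers":0.02},{"travel":[0.001,0.001,0.15],"angular":[-0.005,0,0],"fingers":0.02},{"travel":[0.001,0.001,0.155],"angular":[-0.005,0,0],"fingers":0.02},{"travel":[0.001,0.001,0.155],"angular":[-0.005,0,0],"fingers":0.02}]'
python3 -m inch '[{"travel":[0,0,0.002],"angular":[0,0,0],"fingers":0.02},{"travel":[0,0,0.002],"angular":[0,0,0],"fingers":0.02}]' | grep -E "posi|contact"
```

```text
clock: 14.8
position: [0.5422, -0.2755, 0.1155]
tool_rot: [0.003, 0.71, 0.705, 0.001]
contact_force: [0.7, -0.3, -2.0]
width: 0.0301
finger_force: 25.0
position: [0.5417, -0.2756, 0.1124]
contact_force: [0.2, -0.3, -3.5]
```

```bash

python3 -m inch '[{"travel":[0,0,0.004],"angular":[0,0,0],"fingers":0.02},{"travel":[0,0,0.004],"angular":[0,0,0],"fingers":0.02},{"travel":[0,0,0.004],"angular":[0,0,0],"fingers":0.02}]' | grep -E "posi|contact"
python3 -m inch '[{"travel":[0,0,0.0015],"angular":[0,0,0],"fingers":0.02},{"travel":[0,0,0.0015],"angular":[0,0,0],"fingers":0.02}]' | grep -E "posi|contact"
python3 -m inch '[{"travel":[0,0,0.0015],"angular":[0,0,0],"fingers":0.02},{"travel":[0,0,0.0015],"angular":[0,0,0],"fingers":0.02}]' | grep -E "posi|contact"
```

```text
position: [0.5413, -0.2754, 0.1074]
contact_force: [0.6, 0.5, -3.6]
position: [0.5415, -0.2754, 0.1063]
contact_force: [-0.1, -0.1, -1.4]
position: [0.5415, -0.2754, 0.1053]
contact_force: [-1.9, 0.7, 2.3]
```

```bash

python3 -m inch '[{"travel":[0,0,-0.0005],"angular":[0,0,0],"fingers":0.03},{"travel":[0,0,-0.0005],"angular":[0,0,0],"fingers":0.052},{"travel":[0,0,-0.0005],"angular":[0,0,0],"fingers":0.052},{"travel":[0,0,-0.0005],"angular":[0,0,0],"fingers":0.052},{"travel":[0,0,-0.0005],"angular":[0,0,0],"fingers":0.052},{"travel":[0,0,-0.03],"angular":[0,0,0],"fingers":0.052},{"travel":[0,0,-0.08],"angular":[0,0,0],"fingers":0.052},{"travel":[0,0,-0.13],"angular":[0,0,0],"fingers":0.052},{"travel":[0,0,-0.165],"angular":[0,0,0],"fingers":0.052}]'
python3 - <<'E'
from plan import *
np.set_printoptions(precision=4,suppress=True)
st(); a=go("above3",slot(3,.12)); go("grip3",slot(3,0),a)
c=camera("wrist"); X=inb(blue(c),[.5,-.33,.05],[.58,-.2,.2]); print(boxfit(X,[.541,-.275,.095],0,0,[0]))
E
```

```text
clock: 17.05
position: [0.5411, -0.275, 0.2726]
tool_rot: [0.003, 0.71, 0.704, 0.001]
contact_force: [-0.3, -0.3, -0.6]
width: 0.052
finger_force: 0.0
t 17.05 p [ 0.5411 -0.275   0.2726] F [-0.32 -0.3  -0.56] w 0.052 q [-0.53  0.12  1.11 -0.    1.9  -0.52]
above3 travel [0.5419, -0.0222, 0.0163] angular [-0.4943, 0.0149, -0.0416] rows>= 9
grip3 travel [0.0, 0.0, 0.12] angular [0.0, 0.0, 0.0] rows>= 2
(array([ 0.5392, -0.2762,  0.0938, -0.0087]), np.float64(0.0003664480737138598), 2561)
```

```bash

python3 -m inch '[{"travel":[0.05,-0.006,-0.02],"angular":[-0.1,0.003,-0.01],"fingers":0.052},{"travel":[0.11,-0.01,-0.02],"angular":[-0.2,0.006,-0.02],"fingers":0.052},{"travel":[0.17,-0.014,-0.02],"angular":[-0.3,0.009,-0.03],"fingers":0.052},{"travel":[0.23,-0.018,-0.02],"angular":[-0.4,0.012,-0.04],"fingers":0.052},{"travel":[0.29,-0.022,-0.02],"angular":[-0.494,0.015,-0.042],"fingers":0.052},{"travel":[0.35,-0.022,-0.015],"angular":[-0.494,0.015,-0.042],"fingers":0.052},{"travel":[0.41,-0.022,-0.01],"angular":[-0.494,0.015,-0.042],"fingers":0.052},{"travel":[0.47,-0.022,0],"angular":[-0.494,0.015,-0.042],"fingers":0.052},{"travel":[0.52,-0.022,0.01],"angular":[-0.494,0.015,-0.042],"fingers":0.052},{"travel":[0.542,-0.022,0.016],"angular":[-0.494,0.015,-0.042],"fingers":0.052},{"travel":[0.542,-0.022,0.016],"angular":[-0.494,0.015,-0.042],"fingers":0.052},{"travel":[0.542,-0.022,0.016],"angular":[-0.494,0.015,-0.042],"fingers":0.052}]'
python3 -c "
from plan import *
st();go('grip3',slot(3,0))"
```

```text
clock: 18.6
position: [0.5231, 0.2665, 0.2523]
tool_rot: [0.17, 0.673, 0.697, 0.178]
contact_force: [-0.2, 0.1, 0.3]
width: 0.0523
finger_force: 0.0
t 18.6 p [0.5231 0.2665 0.2523] F [-0.21  0.1   0.27] w 0.0523 q [ 0.55 -0.34  1.65 -0.24  1.4   0.51]
grip3 travel [0.0004, 0.0011, 0.1185] angular [-0.0026, -0.0011, -0.0006] rows>= 2
```

```bash

python3 -m inch '[{"travel":[0,0.001,0.03],"angular":[-0.002,-0.001,0],"fingers":0.052},{"travel":[0,0.001,0.07],"angular":[-0.002,-0.001,0],"fingers":0.052},{"travel":[0,0.001,0.105],"angular":[-0.002,-0.001,0],"fingers":0.052},{"travel":[0,0.001,0.118],"angular":[-0.002,-0.001,0],"fingers":0.052},{"travel":[0,0.001,0.118],"angular":[-0.002,-0.001,0],"fingers":0.052}]'
python3 -c "
from plan import *
go('left',slot(3,0))"
python3 -m inch '[{"travel":[0,0,0],"angular":[0,0,0],"fingers":0.02},{"travel":[0,0,0],"angular":[0,0,0],"fingers":0.02},{"travel":[0,0,0],"angular":[0,0,0],"fingers":0.02},{"travel":[0,0,0],"angular":[0,0,0],"fingers":0.02},{"travel":[0,0,-0.02],"angular":[0,0,0],"fingers":0.02},{"travel":[0,0,-0.05],"angular":[0,0,0],"fingers":0.02},{"travel":[0,0,-0.1],"angular":[0,0,0],"fingers":0.02},{"travel":[0,0,-0.14],"angular":[0,0,0],"fingers":0.02},{"travel":[0,0,-0.17],"angular":[0,0,0],"fingers":0.02},{"travel":[0,0,-0.17],"angular":[0,0,0],"fingers":0.02}]' 25
python3 -c "
from plan import *
st(); a=go('over green',pz('green',.042,.22)); go('down',pz('green',.042,.045),a)"
```

```text
clock: 19.23
position: [0.5804, 0.2683, 0.1488]
tool_rot: [0.171, 0.673, 0.697, 0.178]
contact_force: [-0.8, 0.8, -0.3]
width: 0.0519
finger_force: 0.0
left travel [0.0007, 0.0001, 0.0003] angular [-0.0014, 0.0005, -0.0016] rows>= 1
clock: 20.48
position: [0.4983, 0.267, 0.3]
tool_rot: [0.171, 0.673, 0.697, 0.179]
contact_force: [0.1, 1.3, -3.3]
width: 0.0301
finger_force: 25.0
t 20.48 p [0.4983 0.267  0.3   ] F [ 0.1   1.28 -3.29] w 0.0301 q [ 0.59 -0.38  1.6  -0.25  1.49  0.51]
over green travel [-0.1711, 0.1067, 0.0705] angular [0.5008, -0.0168, 0.0551] rows>= 4
down travel [0.0, 0.0, 0.175] angular [0.0, 0.0, 0.0] rows>= 3
```

```bash

python3 -m inch '[{"travel":[-0.05,0,0],"angular":[0,0,0],"fingers":0.02},{"travel":[-0.11,0.01,0],"angular":[0.05,0,0],"fingers":0.02},{"travel":[-0.16,0.04,0.01],"angular":[0.15,-0.005,0.015],"fingers":0.02},{"travel":[-0.171,0.06,0.03],"angular":[0.25,-0.008,0.025],"fingers":0.02},{"travel":[-0.171,0.08,0.05],"angular":[0.35,-0.012,0.04],"fingers":0.02},{"travel":[-0.171,0.1,0.065],"angular":[0.45,-0.015,0.05],"fingers":0.02},{"travel":[-0.171,0.107,0.07],"angular":[0.501,-0.017,0.055],"fingers":0.02},{"travel":[-0.171,0.107,0.07],"angular":[0.501,-0.017,0.055],"fingers":0.02},{"travel":[-0.171,0.107,0.07],"angular":[0.501,-0.017,0.055],"fingers":0.02}]'
python3 - <<'E'
from plan import *
np.set_printoptions(precision=4,suppress=True)
st(); go("down",pz("green",.042,.045))
c=camera("wrist"); X=inb(blue(c),[.5,.03,.05],[.58,.17,.17]); print(len(X)); print(boxfit(X,[.545,.10,.092],0,0,[0])); print(rim(c,"green",(.02,.18)))
c=camera("scene"); X=inb(blue(c),[.55,.04,.18],[.7,.17,.4]); print(boxfit(X,[.632,.1,.27],0,0,[0]))
E
```

```text
clock: 21.6
position: [0.6321, 0.1, 0.2863]
tool_rot: [-0.0, 0.715, 0.7, -0.002]
contact_force: [-0.5, 0.9, -3.5]
width: 0.03
finger_force: 25.0
t 21.6 p [0.6321 0.1    0.2863] F [-0.51  0.88 -3.53] w 0.03 q [ 0.1   0.23  0.96 -0.    1.95  0.13]
down travel [0.0011, 0.0005, 0.1723] angular [-0.0034, 0.0024, -0.001] rows>= 3
3587
(array([ 0.5437,  0.0997,  0.092 , -0.0411]), np.float64(0.00026532745356944165), 3587)
(array([ 0.5883,  0.1025, -0.028 ]), np.float64(0.0022707297441422226), 3358, np.float64(0.06539258536869888))
(array([ 0.6336,  0.0985,  0.2745, -0.0175]), np.float64(0.0007765658645335523), 759)
```

```bash
python3 -m inch '[{"travel":[0.001,0,0.05],"angular":[-0.004,0.002,0],"fingers":0.02},{"travel":[0.001,0,0.1],"angular":[-0.004,0.002,0],"fingers":0.02},{"travel":[0.001,0,0.15],"angular":[-0.004,0.002,0],"fingers":0.02},{"travel":[0.001,0,0.168],"angular":[-0.004,0.002,0],"fingers":0.02},{"travel":[0.001,0,0.175],"angular":[-0.004,0.002,0],"fingers":0.02},{"travel":[0.001,0,0.175],"angular":[-0.004,0.002,0],"fingers":0.02},{"travel":[0.001,0,0.175],"angular":[-0.004,0.002,0],"fingers":0.02}]'
python3 -m inch '[{"travel":[0,0,0.003],"angular":[0,0,0],"fingers":0.02},{"travel":[0,0,0.003],"angular":[0,0,0],"fingers":0.02},{"travel":[0,0,0.003],"angular":[0,0,0],"fingers":0.02}]' | grep -E "posi|contact"
```

```text
clock: 22.58
position: [0.6332, 0.1008, 0.1155]
tool_rot: [0.002, 0.714, 0.7, 0.002]
contact_force: [0.2, 0.6, -3.7]
width: 0.03
finger_force: 25.0
position: [0.6321, 0.1007, 0.1098]
contact_force: [0.3, -0.4, -2.7]
```

```bash

python3 -m inch '[{"travel":[0,0,0.004],"angular":[0,0,0],"fingers":0.02},{"travel":[0,0,0.004],"angular":[0,0,0],"fingers":0.02},{"travel":[0,0,0.004],"angular":[0,0,0],"fingers":0.02}]' | grep -E "posi|contact"
python3 -m inch '[{"travel":[0,0,0.0015],"angular":[0,0,0],"fingers":0.02},{"travel":[0,0,0.0015],"angular":[0,0,0],"fingers":0.02}]' | grep -E "posi|contact"
python3 -m inch '[{"travel":[0,0,0.001],"angular":[0,0,0],"fingers":0.02},{"travel":[0,0,0.001],"angular":[0,0,0],"fingers":0.02}]' | grep -E "posi|contact"
```

```text
position: [0.632, 0.1007, 0.1056]
contact_force: [-0.5, -0.5, -4.1]
position: [0.632, 0.1007, 0.1041]
contact_force: [-0.5, 0.8, -3.7]
position: [0.6321, 0.1007, 0.1034]
contact_force: [-0.2, -0.6, -2.5]
```

```bash

python3 -m inch '[{"travel":[0,0,0.0015],"angular":[0,0,0],"fingers":0.02},{"travel":[0,0,0.0015],"angular":[0,0,0],"fingers":0.02},{"travel":[0,0,0.0015],"angular":[0,0,0],"fingers":0.02}]' | grep -E "posi|contact"
```

```text
position: [0.6321, 0.1007, 0.1022]
contact_force: [-0.2, -0.4, 1.7]
```

Contact (+5 N). Release and retreat.

```bash

python3 -m inch '[{"travel":[0,0,-0.0005],"angular":[0,0,0],"fingers":0.03},{"travel":[0,0,-0.0005],"angular":[0,0,0],"fingers":0.052},{"travel":[0,0,-0.0005],"angular":[0,0,0],"fingers":0.052},{"travel":[0,0,-0.0005],"angular":[0,0,0],"fingers":0.052},{"travel":[0,0,-0.0005],"angular":[0,0,0],"fingers":0.052},{"travel":[0,0,-0.03],"angular":[0,0,0],"fingers":0.052},{"travel":[0,0,-0.08],"angular":[0,0,0],"fingers":0.052},{"travel":[0,0,-0.13],"angular":[0,0,0],"fingers":0.052},{"travel":[0,0,-0.185],"angular":[0,0,0],"fingers":0.052},{"travel":[0,0,-0.185],"angular":[0,0,0],"fingers":0.052}]'
python3 - <<'E'
from plan import *
np.set_printoptions(precision=4,suppress=True)
st(); a=go("above4",slot(4,.12)); go("grip4",slot(4,0),a)
c=camera("wrist"); X=inb(blue(c),[.59,.03,.05],[.7,.17,.2]); print(boxfit(X,[.632,.1,.092],0,0,[0]))
E
```

```text
clock: 25.45
position: [0.6329, 0.1009, 0.2936]
tool_rot: [0.004, 0.714, 0.7, 0.005]
contact_force: [0.7, -0.6, -0.7]
width: 0.0521
finger_force: 0.0
t 25.45 p [0.6329 0.1009 0.2936] F [ 0.74 -0.6  -0.67] w 0.0521 q [ 0.11  0.22  0.96 -0.    1.95  0.13]
above4 travel [0.1731, -0.0558, 0.0076] angular [-0.487, 0.0135, -0.056] rows>= 3
grip4 travel [0.0, 0.0, 0.12] angular [0.0, 0.0, 0.0] rows>= 2
(array([ 0.6298,  0.1009,  0.091 , -0.0229]), np.float64(0.00038487066637506173), 2165)
```

```bash

python3 -m inch '[{"travel":[0,-0.02,-0.03],"angular":[-0.15,0.004,-0.02],"fingers":0.052},{"travel":[0.02,-0.04,-0.03],"angular":[-0.33,0.009,-0.04],"fingers":0.052},{"travel":[0.06,-0.056,-0.03],"angular":[-0.487,0.0135,-0.056],"fingers":0.052},{"travel":[0.12,-0.056,-0.015],"angular":[-0.487,0.0135,-0.056],"fingers":0.052},{"travel":[0.173,-0.056,0.007],"angular":[-0.487,0.0135,-0.056],"fingers":0.052},{"travel":[0.173,-0.056,0.007],"angular":[-0.487,0.0135,-0.056],"fingers":0.052},{"travel":[0.173,-0.056,0.007],"angular":[-0.487,0.0135,-0.056],"fingers":0.052}]'
python3 -c "
from plan import *
go('grip4',slot(4,0))"
```

```text
clock: 26.38
position: [0.5791, 0.2745, 0.2779]
tool_rot: [0.168, 0.673, 0.699, 0.173]
contact_force: [-0.7, 0.5, -0.5]
width: 0.0519
finger_force: 0.0
grip4 travel [0.0008, 0.0066, 0.1141] angular [-0.0129, 0.0019, 0.0016] rows>= 2
```

```bash

python3 -m inch '[{"travel":[0.001,0.006,0.03],"angular":[-0.012,0.002,0],"fingers":0.052},{"travel":[0.001,0.006,0.06],"angular":[-0.012,0.002,0],"fingers":0.052},{"travel":[0.001,0.006,0.1],"angular":[-0.012,0.002,0],"fingers":0.052},{"travel":[0.001,0.006,0.114],"angular":[-0.012,0.002,0],"fingers":0.052},{"travel":[0.001,0.006,0.114],"angular":[-0.012,0.002,0],"fingers":0.052}]'
python3 -c "
from plan import *
go('left',slot(4,0))"
python3 -m inch '[{"travel":[0,0,0],"angular":[0,0,0],"fingers":0.02},{"travel":[0,0,0],"angular":[0,0,0],"fingers":0.02},{"travel":[0,0,0],"angular":[0,0,0],"fingers":0.02},{"travel":[0,0,0],"angular":[0,0,0],"fingers":0.02},{"travel":[0,0,-0.02],"angular":[0,0,0],"fingers":0.02},{"travel":[0,0,-0.05],"angular":[0,0,0],"fingers":0.02},{"travel":[0,0,-0.1],"angular":[0,0,0],"fingers":0.02},{"travel":[0,0,-0.14],"angular":[0,0,0],"fingers":0.02},{"travel":[0,0,-0.17],"angular":[0,0,0],"fingers":0.02},{"travel":[0,0,-0.17],"angular":[0,0,0],"fingers":0.02}]' 25
python3 -c "
from plan import *
st(); a=go('over red',pz('red',-.042,.21)); go('down',pz('red',-.042,.049),a)"
```

```text
clock: 27.0
position: [0.6384, 0.2765, 0.1811]
tool_rot: [0.172, 0.673, 0.697, 0.178]
contact_force: [-0.5, 0.4, -0.0]
width: 0.052
finger_force: 0.0
left travel [0.0007, -0.0005, 0.0008] angular [-0.0002, 0.0002, -0.0008] rows>= 1
clock: 28.25
position: [0.5562, 0.2753, 0.3335]
tool_rot: [0.172, 0.672, 0.697, 0.181]
contact_force: [-0.6, -0.1, -2.8]
width: 0.0301
finger_force: 25.0
t 28.25 p [0.5562 0.2753 0.3335] F [-0.6  -0.11 -2.84] w 0.0301 q [ 0.53 -0.23  1.42 -0.23  1.5   0.46]
over red travel [-0.3592, -0.0554, 0.0304] angular [0.5046, 0.0013, -0.0176] rows>= 6
down travel [0.0, 0.0, 0.161] angular [0.0, 0.0, 0.0] rows>= 3
```

```bash

python3 -m inch '[{"travel":[-0.05,0,0],"angular":[0.05,0,0],"fingers":0.02},{"travel":[-0.11,-0.008,0],"angular":[0.15,0,0],"fingers":0.02},{"travel":[-0.17,-0.016,0.005],"angular":[0.25,0,-0.005],"fingers":0.02},{"travel":[-0.23,-0.025,0.01],"angular":[0.35,0,-0.01],"fingers":0.02},{"travel":[-0.29,-0.035,0.018],"angular":[0.45,0,-0.015],"fingers":0.02},{"travel":[-0.34,-0.05,0.026],"angular":[0.5,0,-0.018],"fingers":0.02},{"travel":[-0.359,-0.055,0.03],"angular":[0.504,0.001,-0.018],"fingers":0.02},{"travel":[-0.359,-0.055,0.03],"angular":[0.504,0.001,-0.018],"fingers":0.02},{"travel":[-0.359,-0.055,0.03],"angular":[0.504,0.001,-0.018],"fingers":0.02}]'
python3 - <<'E'
from plan import *
np.set_printoptions(precision=4,suppress=True)
st(); go("down",pz("red",-.042,.049))
c=camera("scene"); X=inb(blue(c),[.45,-.16,.18],[.6,.0,.4]); print(boxfit(X,[.536,-.084,.27],.05,0,[0]))
E
```

```text
clock: 29.38
position: [0.5362, -0.084, 0.2779]
tool_rot: [-0.0, 0.687, 0.727, -0.001]
contact_force: [0.1, 0.4, -3.0]
width: 0.0297
finger_force: 25.0
t 29.38 p [ 0.5362 -0.084   0.2779] F [ 0.1   0.44 -3.01] w 0.0297 q [-0.22 -0.04  1.27 -0.    1.92 -0.27]
down travel [-0.0005, 0.0002, 0.1599] angular [-0.002, 0.0019, 0.0007] rows>= 3
(array([ 0.5382, -0.0862,  0.2637,  0.0549]), np.float64(0.00110243716909713), 603)
```

```bash
python3 -m inch '[{"travel":[0,0,0.05],"angular":[-0.002,0.002,0],"fingers":0.02},{"travel":[0,0,0.1],"angular":[-0.002,0.002,0],"fingers":0.02},{"travel":[0,0,0.14],"angular":[-0.002,0.002,0],"fingers":0.02},{"travel":[0,0,0.157],"angular":[-0.002,0.002,0],"fingers":0.02},{"travel":[0,0,0.164],"angular":[-0.002,0.002,0],"fingers":0.02},{"travel":[0,0,0.164],"angular":[-0.002,0.002,0],"fingers":0.02},{"travel":[0,0,0.164],"angular":[-0.002,0.002,0],"fingers":0.02}]'
python3 -m inch '[{"travel":[0,0,0.002],"angular":[0,0,0],"fingers":0.02},{"travel":[0,0,0.002],"angular":[0,0,0],"fingers":0.02},{"travel":[0,0,0.002],"angular":[0,0,0],"fingers":0.02}]' | grep -E "posi|contact"
```

```text
clock: 30.3
position: [0.5365, -0.0857, 0.1158]
tool_rot: [0.001, 0.688, 0.726, 0.0]
contact_force: [0.0, 0.2, -2.8]
width: 0.0297
finger_force: 25.0
position: [0.5356, -0.0857, 0.1119]
contact_force: [-0.8, 0.6, -2.9]
```

```bash

python3 -m inch '[{"travel":[0,0,0.004],"angular":[0,0,0],"fingers":0.02},{"travel":[0,0,0.004],"angular":[0,0,0],"fingers":0.02},{"travel":[0,0,0.004],"angular":[0,0,0],"fingers":0.02}]' | grep -E "posi|contact"
python3 -m inch '[{"travel":[0,0,0.001],"angular":[0,0,0],"fingers":0.02},{"travel":[0,0,0.001],"angular":[0,0,0],"fingers":0.02}]' | grep -E "posi|contact"
python3 -m inch '[{"travel":[0,0,0.001],"angular":[0,0,0],"fingers":0.02},{"travel":[0,0,0.001],"angular":[0,0,0],"fingers":0.02}]' | grep -E "posi|contact"
```

```text
position: [0.5358, -0.0857, 0.1083]
contact_force: [0.6, 0.7, 0.8]
position: [0.5358, -0.0857, 0.1074]
contact_force: [0.7, -0.6, 4.6]
position: [0.5358, -0.0857, 0.1066]
contact_force: [-0.5, -0.5, 6.6]
```

```bash

python3 -m inch '[{"travel":[0,0,-0.0015],"angular":[0,0,0],"fingers":0.02},{"travel":[0,0,-0.002],"angular":[0,0,0],"fingers":0.02},{"travel":[0,0,-0.002],"angular":[0,0,0],"fingers":0.02}]' | grep -E "posi|contact"
```

```text
position: [0.5358, -0.0857, 0.1077]
contact_force: [2.3, -0.4, 3.2]
```

```bash

python3 -m inch '[{"travel":[0,0,-0.0005],"angular":[0,0,0],"fingers":0.03},{"travel":[0,0,-0.0005],"angular":[0,0,0],"fingers":0.052},{"travel":[0,0,-0.0005],"angular":[0,0,0],"fingers":0.052},{"travel":[0,0,-0.0005],"angular":[0,0,0],"fingers":0.052},{"travel":[0,0,-0.0005],"angular":[0,0,0],"fingers":0.052},{"travel":[0,0,-0.03],"angular":[0,0,0],"fingers":0.052},{"travel":[0,0,-0.08],"angular":[0,0,0],"fingers":0.052},{"travel":[0,0,-0.13],"angular":[0,0,0],"fingers":0.052},{"travel":[0,0,-0.18],"angular":[0,0,0],"fingers":0.052},{"travel":[0,0,-0.18],"angular":[0,0,0],"fingers":0.052}]'
python3 - <<'E'
from plan import *
np.set_printoptions(precision=4,suppress=True)
st(); c=camera("scene"); B=blue(c); cv2.imwrite("pics/end.png",cv2.resize(c["pixels"][130:330,150:450][...,::-1],(750,500)))
for x,y in((.536,-.085),(.62,-.08),(.541,-.275),(.626,-.274),(.545,.1),(.632,.1)):
    X=inb(B,[x-.04,y-.06,.07],[x+.04,y+.06,.2]); print(boxfit(X,[x,y,.095],0,0,[0]))
E
```

```text
clock: 33.17
position: [0.5368, -0.0858, 0.2932]
tool_rot: [0.004, 0.688, 0.726, 0.002]
contact_force: [0.3, 0.3, -0.6]
width: 0.052
finger_force: 0.0
t 33.17 p [ 0.5368 -0.0858  0.2932] F [ 0.33  0.33 -0.6 ] w 0.052 q [-0.22 -0.04  1.24 -0.    1.94 -0.28]
(array([ 0.5377, -0.0878,  0.0952,  0.0433]), np.float64(0.0012583400331952557), 530)
(array([ 0.6228, -0.0812,  0.0949,  0.0492]), np.float64(0.0010698876078436862), 592)
(array([ 0.5437, -0.2775,  0.0933, -0.0131]), np.float64(0.0012819821817524717), 434)
(array([ 0.6284, -0.2747,  0.0931, -0.0355]), np.float64(0.001218423419512931), 430)
(array([ 0.5468,  0.0982,  0.0897, -0.0457]), np.float64(0.0010078693181614015), 620)
(array([ 0.6339,  0.0995,  0.0896, -0.0187]), np.float64(0.0010083980574236082), 675)
```

View pics/end.png

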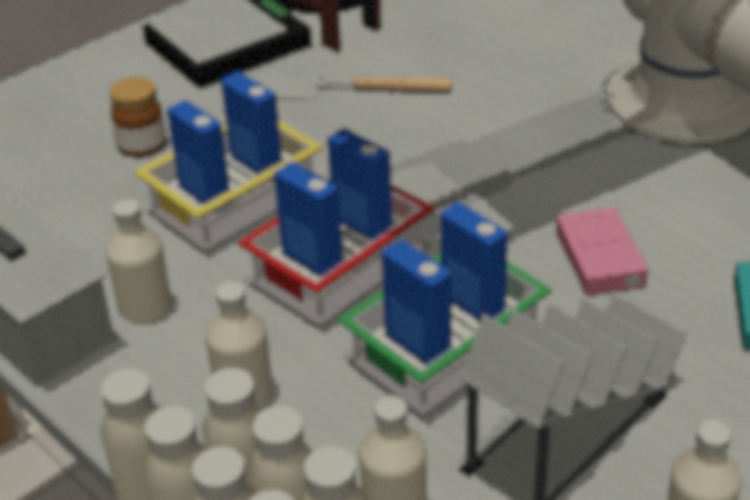

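The crop shows two blocks upright in each pan (yellow (200,150)/(250,120), red (310,220)/(360,185), green (415,300)/(475,260)) and an empty rack. I'll hand the job in.

```bash
python3 -c "
from rig import *
print(finish_job())"
```

```text
the job is handed in; nothing more can be done
None
```

All four rack blocks were dealt in order (red, yellow, green, red) and set down upright by feel. The last picture shows two blocks in each pan and the dealt blocks and other items in place. I handed the job in at about 33 s; no verdict came back.

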